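# Weigh and tare the empty dish

### The job

An empty weighing dish stands on the balance's pan. With a fingertip, push the sliding glass lid of the draft shield gently towards the keys until it is fully shut, then tap the square key lightly, so that it goes in and comes back up, to print the dish's weight, and after that tap the long bar key in the same way to tare the balance. Touch only, never pinch or lift anything; press no other key, leave the dish and the things standing around the balance where they are, and finish clear of everything.

Things in the scene. Friction and masses are not known exactly. Their poses are not given: they have to be found in the camera images.
- balance: White laboratory balance, 340 mm deep (x), 220 mm wide (y), fixed. Origin: centre of its underside, on the bench. Own x points from its front (key side) to its back, y to the user's left, z up. In front a grey panel rises backwards at 8.6 degrees from 46 mm high, with a row of four keys (from the left: round standby, narrow menu, long tare bar, square print) and a flat display behind them.
- pan (a point): Centre of the top of the round steel pan (110 mm across), 90 mm above the bench, inside the glass draft shield: a box of thin panes 200 mm square, centred on the pan, whose side rails reach 223 mm above the bench. Its front pane stands 94 mm behind the middle of the row of keys. Axes as the balance's.
- lid (a joint): Sliding glass lid on top of the draft shield: 0 = fully shut (a stop), positive = slid open towards the balance's back (own +x), in m; starts 0.05 to 0.10. About 1.5 N of friction; it stays where it is left. The glass plate is 200 mm by 186 mm, its upper face 221 mm above the bench.
- lid_lip (a point): Middle of the top edge of the lid's grip lip, 239 mm above the bench: a grey upright bar along the lid's front edge, 90 mm long (balance's y), 8 mm thick (x), 18 mm high above the glass. The glass lies behind it (own +x), so a fingertip let down behind the lip, just above the glass, can push it forward. Moves with the lid; axes as the balance's.
- print_key_travel (a joint): Travel of the square print key (right end of the row). Reads 0 at rest and grows to 0.005 m fully down, along the panel's inward normal; a spring returns it. It takes about 1.2 N to start it, 3 N at mid-travel and 4 N at the bottom. 
- print_key: The print key. Origin: centre of its top face, at rest about 57 mm above the bench; moves with the key; its z axis is the key's outward normal, 8.6 degrees from vertical, leaning to the front. Fully down it is 1 mm proud of the panel. White square, 22 by 22 mm, 64 mm to the right of the tare bar's centre.
- tare_key_travel (a joint): Travel of the long tare bar key (next to the print key). Reads 0 at rest and grows to 0.005 m fully down, along the panel's inward normal; a spring returns it. It takes about 1.2 N to start it, 3 N at mid-travel and 4 N at the bottom. 
- tare_key: The tare key. Origin: centre of its top face, at rest about 57 mm above the bench; moves with the key; its z axis is the key's outward normal, 8.6 degrees from vertical, leaning to the front. Fully down it is 1 mm proud of the panel. White bar, 56 mm long along the balance's y and 20 mm along x, the largest key.
- standby_key_travel (a joint): Travel of the round standby key (left end of the row), not to be pressed. Reads 0 at rest and grows to 0.005 m fully down, along the panel's inward normal; a spring returns it. It takes about 1.2 N to start it, 3 N at mid-travel and 4 N at the bottom. 
- standby_key: The standby key. Origin: centre of its top face, at rest about 57 mm above the bench; moves with the key; its z axis is the key's outward normal, 8.6 degrees from vertical, leaning to the front. Fully down it is 1 mm proud of the panel. White disc, 22 mm across.
- menu_key_travel (a joint): Travel of the narrow menu key (second from left), not to be pressed. Reads 0 at rest and grows to 0.005 m fully down, along the panel's inward normal; a spring returns it. It takes about 1.2 N to start it, 3 N at mid-travel and 4 N at the bottom. 
- menu_key: The menu key. Origin: centre of its top face, at rest about 57 mm above the bench; moves with the key; its z axis is the key's outward normal, 8.6 degrees from vertical, leaning to the front. Fully down it is 1 mm proud of the panel. White bar, 22 mm along y and 10 mm along x, 54 mm to the left of the tare bar's centre.
- dish: Empty white plastic weighing dish, 58 mm across and 16 mm high, loose on the round steel pan inside the draft shield (pan 110 mm across, 90 mm above the bench). Origin: centre of its underside.
- bottle: Amber reagent bottle with white cap, 60 mm across, 130 mm high, loose on the bench to the right of the balance. Origin: centre of its underside.
- beaker: Glass beaker, 62 mm across, 85 mm high, loose on the bench to the right of the balance. Origin: centre of its underside.
- rack: Orange tube rack with five capped tubes, 110 by 56 mm, 91 mm high, loose on the bench to the left of the balance. Origin: centre of its underside.
- spatula: Steel weighing spatula, 180 mm long (own x), up to 12 mm wide, 4 mm thick, lying loose on the bench to the left of the key panel. Origin: on its underside, 85 mm from the narrow end and 95 mm from the broad end.

How it is judged:
By the outcome, as a careful person would: the job done as asked, in the order asked, and still so for the second after the job is handed in, with the robot touching nothing.
It also fails if it takes over 45 s, if anything falls off the work surface, if the arm or the gripper's body presses on something with over 40 N, if the wrist force passes 120 N, or if a joint passes its speed limit or range.

### The arm

A 6-joint arm with a two-finger parallel gripper is mounted at the origin on the work surface. World frame = base frame: x ahead of the robot, y to its left, z up, the work surface at z = 0. Lengths are in m, angles in degrees, forces in N, time in s.
With the tool pointing down it reaches from about 0.4 to 0.825 m from the base axis. Payload 7 kg.
Tool frame: the origin (TCP) lies at the very end of the fingers, on their centre line; the grasp point (between the pads) lies 19 mm behind it; z points along the fingers, y is the direction in which the jaws open and shut (so a half turn about z gives the same grasp; the last joint's range is limited). The gripper opens to 88 mm and grips with 3 to 60 N. Pads are 19 mm wide; open, the fingers measure 130 mm over their backs; the gripper's body (78 mm by 193 mm) begins 47 mm behind the grasp point.
Start: joints at [89.215, 20.546, 0.682, 0, -70.136, -16.507], TCP at [0.201, 0.644, 0.227] pointing down, gripper open.
Joint ranges: [-176.03, 176.03], [-82.01, 121.73], [-58.28, 71.71], [-173.87, 95.51], [-174.79, -0.11], [-173.66, 173.66]. Speed limits (degrees/s): [136.94, 136.94, 172.46, 180, 180, 180].

### API

Orientations are given as [roll, pitch, yaw] about the fixed x, y, z axes, in that order (R = Rz(yaw) Ry(pitch) Rx(roll)).
In Python, from plant import telemetry, optics, ctrl gives the robot as it stands.
- The arm moves only by the tool servo_tool, never from a script. Its argument "rows" is a list of rows, each a list of 3 entries, a list of its own where there are three numbers: the shift along the tool's x, y, z in m, then the turn, a rotation vector about the tool's x, y, z in units of 6 degrees (1.0 is 6 degrees), then the closure, from 0 (fully open) to 1 (shut). A call has 1 to 20 rows; each row shifts and turns the commanded pose from where the row before left it, along the tool's axes as they then stand; what a row does not reach is not made up. A row lasts 1/12 s, in which the tool goes at most 41.7 mm and 7.16 degrees, less where a joint would pass 70% of its speed; a pose out of reach is approached as far as the arm can. A call is refused whole if a number of a shift passes 0.0417 or a number of a turn 1, either way. A call with a gripper value outside its range is refused whole. The fingers move at their own pace and stop on an object; the grip force is fixed at half the most. Time passes only in rows, so rows that do not move let the fingers close. It gives the time, the measured TCP pose, the force and the opening at its end, in the units of the state.
- telemetry.get_obs(): the state, without advancing time (a new reading comes with each control period).
- optics.snapshot(name): name is "scene" or "side" or "wrist"; returns the picture (400x640x3 uint8, red, green, blue); there is no depth.
- optics.camera_info(name): a dict with "mtx" (3x3 intrinsics, pixels), "D" ([k1, k2, p1, p2, k3] as OpenCV has them; the pictures are not rectified), "rvec" (rotation vector, rad) and "tvec" (3), from world to camera coordinates, as OpenCV has them. Camera axes: x right, y down, z forward; pixel columns grow to the right and rows downward; lengths in m; the calibration is good to about 2 mm. A picture is of the moment at which its call begins: read the wrist's pose just before it. camera_info takes no time and is no camera call; for the wrist camera it gives the pose at the moment of the call.
- ctrl.close_job(): hands the job in, once; it reports no verdict.
The state is a dict: "clock": time; "joint_pos": joint angles; "qvel": joint speeds; "tau": joint torques, N m; "tool_pos": TCP position; "orientation": TCP orientation; "force": force on the tool from outside, world axes, zero at the start; "moment": the same for the moment, N m; "opening": finger opening in m.
Only numpy, scipy, OpenCV 4.12 (cv2) and the standard library are available. Lean on these libraries where they do the work, as an engineer would, in place of code of your own. Each camera call takes 0.05 s, during which the arm holds its last target.

## Working session

There is one attempt and no reset: what is moved stays moved. The work goes in short steps, Python scripts to look and compute and a tool call to move; the robot and the scene stay as the last step left them, time stands still between calls to the robot, and variables do not carry over. Pictures are saved under pics/ and viewed, and the job is handed in when it is done.

Besides the shell and the picture viewer there is one more tool, called after "Emit:" as name([rows], argument=value, ...), one row to a line, values as JSON. servo_tool: Moves the arm, as the interface text tells. Its arguments: {"type":"object","properties":{"rows":{"type":"array"}},"required":["rows"]}

```bash
mkdir -p pics; ls
python3 - <<'E'
from plant import telemetry, optics, ctrl
import cv2
o=telemetry.get_obs();print(o)
for n in ["scene","side","wrist"]:
    i=optics.camera_info(n);print(n,i)
    cv2.imwrite(f"pics/{n}0.png",optics.snapshot(n)[:,:,::-1])
E
```

```text
pics
{'clock': 0.0, 'joint_pos': array([ 8.92151855e+01,  2.05910134e+01,  6.31502076e-01, -2.05065330e-02,
       -7.01365061e+01, -1.65073286e+01]), 'qvel': array([-0.08752631,  0.01952984,  0.01077284, -0.0775693 ,  0.00710971,
        0.0567824 ]), 'tau': array([ 8.45148634e-05, -5.82722747e+01,  2.93042600e+01,  6.99670047e+00,
        6.81356833e-03, -1.50049505e-04]), 'tool_pos': array([0.20051238, 0.64399005, 0.22560899]), 'orientation': array([ 1.79902462e+02, -8.80216718e-03, -1.72991194e+01]), 'force': array([-0.48697833,  0.37807405,  0.40473848]), 'moment': array([-0.02286767,  0.0066373 , -0.03103391]), 'opening': 0.0877485209797787}
scene {'mtx': array([[461.36899883,   0.        , 319.34043291],
       [  0.        , 461.36899883, 204.86510941],
       [  0.        ,   0.        ,   1.        ]]), 'D': array([-0.07921592,  0.        ,  0.        ,  0.        ,  0.        ]), 'rvec': array([ 2.62958366, -0.32919379,  0.08860153]), 'tvec': array([-0.57659764,  0.24560156,  1.17987437])}
side {'mtx': array([[372.4915086 ,   0.        , 318.38323326],
       [  0.        , 372.4915086 , 201.4014424 ],
       [  0.        ,   0.        ,   1.        ]]), 'D': array([0.01068969, 0.        , 0.        , 0.        , 0.        ]), 'rvec': array([ 0.99658757, -2.32410069,  1.18025041]), 'tvec': array([0.45863699, 0.37890866, 0.49307862])}
wrist {'mtx': array([[295.28352109,   0.        , 319.80235562],
       [  0.        , 295.28352109, 200.70170966],
       [  0.        ,   0.        ,   1.        ]]), 'D': array([-0.04327419,  0.        ,  0.        ,  0.        ,  0.        ]), 'rvec': array([-1.76251328,  2.39131836,  0.31285752]), 'tvec': array([ 0.67463323, -0.03247025,  0.38819487])}
```

View pics/scene0.png

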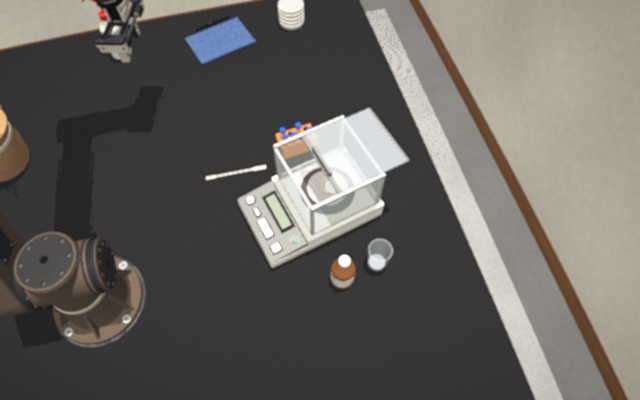

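View pics/side0.png

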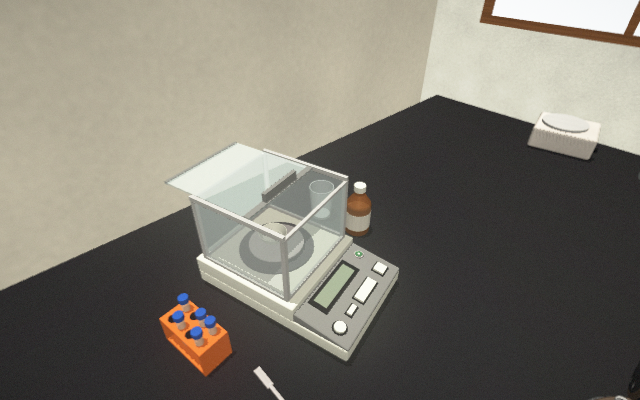

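View pics/wrist0.png

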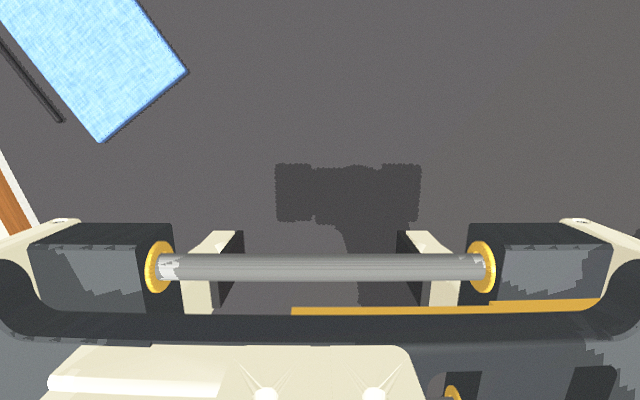

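Run:
```python
import cv2
a=cv2.imread("pics/scene0.png")[95:275,220:420]; cv2.imwrite("pics/sc_crop.png",cv2.resize(a,None,fx=3.3,fy=3.3,interpolation=cv2.INTER_CUBIC)[:600])
a=cv2.imread("pics/side0.png")[135:365,155:415]; cv2.imwrite("pics/si_crop.png",cv2.resize(a,None,fx=2.6,fy=2.6,interpolation=cv2.INTER_CUBIC))
```

```text
(no output)
```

View pics/sc_crop.png

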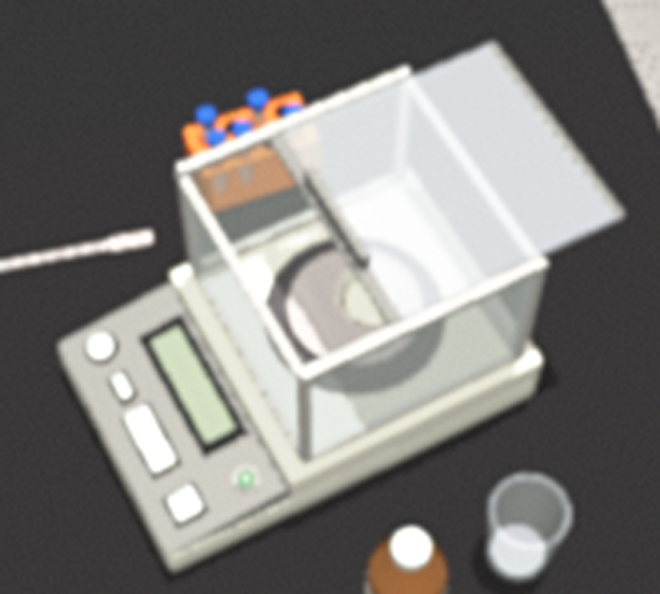

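View pics/si_crop.png

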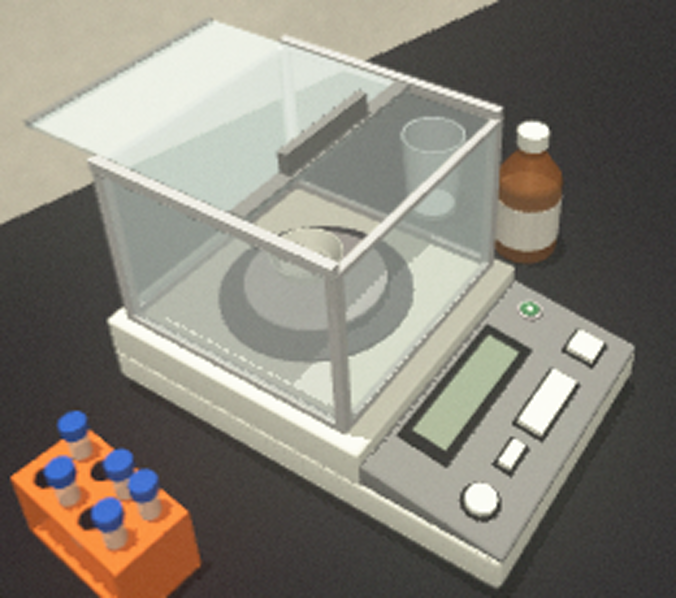

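```bash
cat > h.py <<'E'
import numpy as np, cv2
from plant import optics
C={n:optics.camera_info(n) for n in ["scene","side"]}
def norm(n,p):
    c=C[n]; return cv2.undistortPoints(np.array([[p]],float),c["mtx"],c["D"])[0,0]
def P(n):
    c=C[n]; return np.hstack([cv2.Rodrigues(c["rvec"])[0],c["tvec"].reshape(3,1)])
def tri(a,b):
    X=cv2.triangulatePoints(P("scene"),P("side"),norm("scene",a).reshape(2,1),norm("side",b).reshape(2,1))[:,0];return X[:3]/X[3]
def proj(n,X):
    c=C[n]; return cv2.projectPoints(np.array(X,float).reshape(-1,3),c["rvec"],c["tvec"],c["mtx"],c["D"])[0][:,0]
def onplane(n,p,z):
    R=P(n)[:,:3];t=P(n)[:,3]; d=R.T@np.array([*norm(n,p),1]);o=-R.T@t; return o+d*(z-o[2])/d[2]
E
python3 - <<'E'
from h import *
np.set_printoptions(precision=4,suppress=True)
S=lambda u,v:((u+.5)/3.3-.5+220,(v+.5)/3.3-.5+95)
D=lambda u,v:((u+.5)/2.6-.5+155,(v+.5)/2.6-.5+135)
pts=dict(standby=((101,347),(481,498),.057),menu=((122,387),(511,454),.057),tare=((150,438),(547,402),.057),print=((184,503),(585,346),.057),
lipL=((305,177),(280,157),.239),lipR=((365,262),(367,95),.239),FL=((180,168),(338,268),.223),FR=((304,375),(500,110),.223),BR=((545,262),(285,40),.223),BL=((405,70),(95,160),.223))
for k,(a,b,z) in pts.items():
    a=S(*a);b=D(*b);X=tri(a,b);print(k,X,proj("scene",X)[0]-a, onplane("scene",a,z)[:2],onplane("side",b,z)[:2])
E
```

```text
standby [0.4419 0.162  0.0551] [ 0.1892 -0.1524] [0.4413 0.1606] [0.4416 0.1632]
menu [0.452  0.1217 0.054 ] [ 0.246  -0.1949] [0.4513 0.1196] [0.4514 0.1238]
tare [0.4648 0.0702 0.0545] [ 0.0875 -0.0677] [0.4646 0.0688] [0.4638 0.072 ]
print [0.4799 0.008  0.0549] [ 0.1581 -0.1195] [0.4795 0.0069] [0.4793 0.0099]
lipL [0.6209 0.167  0.2328] [ 0.9426 -1.3069] [0.6167 0.1595] [0.6185 0.1725]
lipR [0.6412 0.0798 0.2355] [ 0.0472 -0.0603] [0.6404 0.0776] [0.6371 0.0835]
FL [0.5293 0.2014 0.2219] [-0.368   0.4249] [0.5303 0.2017] [0.5267 0.2019]
FR [0.5787 0.0091 0.2213] [ 0.0215 -0.022 ] [0.5784 0.0082] [0.577  0.0111]
BR [0.7703 0.0564 0.2198] [-0.1963  0.3014] [0.77   0.0553] [0.7642 0.0599]
BL [0.7191 0.2501 0.2227] [-0.1215  0.2224] [0.7195 0.2505] [0.7178 0.2501]
```

```bash
cat >> h.py <<'E'
from plant import telemetry
from scipy.spatial.transform import Rotation as Ro
np.set_printoptions(precision=4,suppress=True)
YAW=14.0
def Rdes(tilt=0,yaw=YAW): # tilt about balance y: tool axis into panel
    return Ro.from_euler('z',yaw,degrees=True)*Ro.from_euler('y',tilt,degrees=True)*Ro.from_euler('x',180,degrees=True)
def delta(target,R=None):
    o=telemetry.get_obs(); R0=Ro.from_euler('xyz',o["orientation"],degrees=True)
    d=R0.inv().apply(np.array(target)-o["tool_pos"])
    rv=(R0.inv()*R).as_rotvec(degrees=True)/6 if R is not None else None
    print("t",o["clock"],"tcp",o["tool_pos"],"rpy",o["orientation"],"F",o["force"],"open",o["opening"]);print("shift tool",d,"turn units",rv);return d,rv
E
python3 - <<'E'
from h import *
o=telemetry.get_obs();R0=Ro.from_euler('xyz',o["orientation"],degrees=True)
c=optics.camera_info("wrist");R=cv2.Rodrigues(c["rvec"])[0];p=-R.T@c["tvec"]
print("cam in tool",R0.inv().apply(p-o["tool_pos"]),"axis",R0.inv().apply(R[2]))
delta([.66,.136,.33],Rdes())
# after rotation
print(Rdes().inv().apply(np.array([.66,.136,.33])-o["tool_pos"]))
E
```

```text
cam in tool [ 0.0677 -0.0001 -0.1575] axis [-0.2576 -0.0008  0.9662]
t 0.15 tcp [0.2006 0.6441 0.2258] rpy [179.9264  -0.0065 -17.2978] F [ 0.5326 -0.0438 -0.2556] open 0.08753470395782036
shift tool [ 0.5898  0.3487 -0.1036] turn units [ 0.0122  0.0023 -5.2163]
[ 0.3229  0.6042 -0.1042]
```

Emit:
servo_tool([
  [[0.029,0.017,-0.012],[0,0,0],1],
  [[0.029,0.017,-0.012],[0,0,0],1],
  [[0.029,0.017,-0.012],[0,0,0],1],
  [[0.029,0.017,-0.012],[0,0,0],1],
  [[0.029,0.017,-0.012],[0,0,0],1],
  [[0.029,0.017,-0.012],[0,0,0],1],
  [[0.029,0.017,-0.012],[0,0,0],1],
  [[0.029,0.017,-0.012],[0,0,0],1],
  [[0.029,0.017,-0.008],[0,0,0],1],
  [[0.029,0.017,0],[0,0,0],1],
  [[0.029,0.017,0],[0,0,0],1],
  [[0.029,0.017,0],[0,0,0],1],
  [[0.029,0.017,0],[0,0,0],1],
  [[0.029,0.017,0],[0,0,0],1],
  [[0.029,0.017,0],[0,0,0],1],
  [[0.029,0.017,0],[0,0,0],1],
  [[0.029,0.017,0],[0,0,0],1],
  [[0.029,0.017,0],[0,0,0],1],
  [[0.029,0.017,0],[0,0,0],1],
  [[0,0,0],[0,0,0],1],
])

```text
clock: 1.82
tool_pos: [0.6333, 0.1681, 0.3293]
orientation: [179.9, 0.0, -17.5]
force: [-1.1, 0.3, -0.7]
opening: 0.0006
```

Emit:
servo_tool([
  [[0,0,0],[0,0,1],1],
  [[0,0,0],[0,0,1],1],
  [[0,0,0],[0,0,1],1],
  [[0,0,0],[0,0,1],1],
  [[0,0,0],[0,0,1],1],
  [[0,0,0],[0,0,1],1],
  [[0,0,0],[0,0,1],1],
  [[0,0,0],[0,0,1],1],
  [[0,0,0],[0,0,1],1],
  [[0,0,0],[0,0,1],1],
  [[0,0,0],[0,0,1],1],
  [[0,0,0],[0,0,1],1],
  [[0,0,0],[0,0,1],1],
  [[0,0,0],[0,0,1],1],
  [[0,0,0],[0,0,1],1],
  [[0,0,0],[0,0,1],1],
  [[0,0,0],[0,0,1],1],
  [[0,0,0],[0,0,1],1],
  [[0,0,0],[0,0,1],1],
  [[0,0,0],[0,0,1],1],
])

```text
clock: 3.48
tool_pos: [0.6305, 0.1723, 0.3302]
orientation: [180.0, -0.0, -137.6]
force: [0.4, -0.2, 1.0]
opening: 0.0003
```

Emit:
servo_tool([
  [[0,0,0],[0,0,1],1],
  [[0,0,0],[0,0,1],1],
  [[0,0,0],[0,0,1],1],
  [[0,0,0],[0,0,1],1],
  [[0,0,0],[0,0,0.78],1],
  [[0,0,0],[0,0,0],1],
  [[0,0,0],[0,0,0],1],
])

```text
clock: 4.07
tool_pos: [0.6306, 0.1723, 0.3303]
orientation: [-180.0, -0.0, -165.8]
force: [0.1, 0.0, -0.6]
opening: 0.0003
```

```bash
sed -i 's/^YAW=.*/YAW=-166.0/' h.py
python3 - <<'E'
from h import *
delta([.66,.136,.33],Rdes())
for n in ["wrist","side"]:
    cv2.imwrite(f"pics/{n}1.png",optics.snapshot(n)[:,:,::-1])
print(telemetry.get_obs()["joint_pos"])
E
```

```text
t 4.0667 tcp [0.6306 0.1723 0.3303] rpy [-179.9956   -0.0278 -165.8136] F [ 0.1391  0.0233 -0.6367] open 0.0003123954064580705
shift tool [-0.0196 -0.0424  0.0003] turn units [-0.0007 -0.0046  0.0311]
[  32.3364   16.0772    7.5893   -0.0027  -81.529  -108.158 ]
```

View pics/wrist1.png

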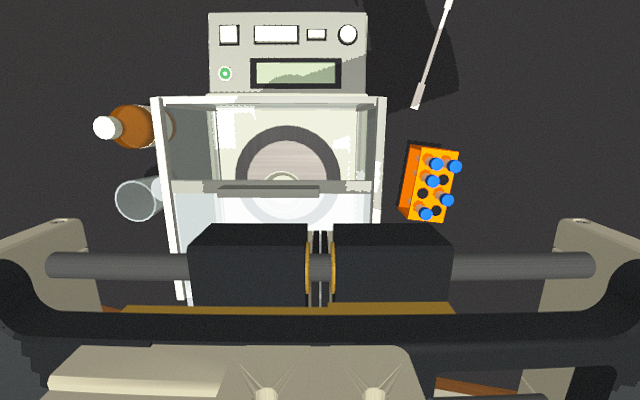

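View pics/side1.png

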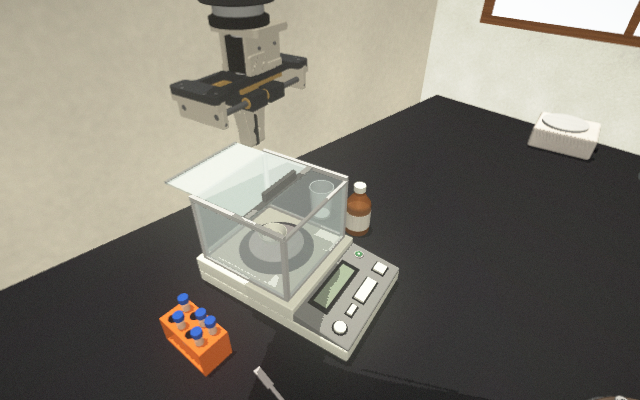

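Run:
```python
import cv2
a=cv2.imread("pics/wrist1.png")[0:220,150:410]; cv2.imwrite("pics/w1c.png",cv2.resize(a,None,fx=2.7,fy=2.7,interpolation=cv2.INTER_CUBIC))
```

```text
(no output)
```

View pics/w1c.png

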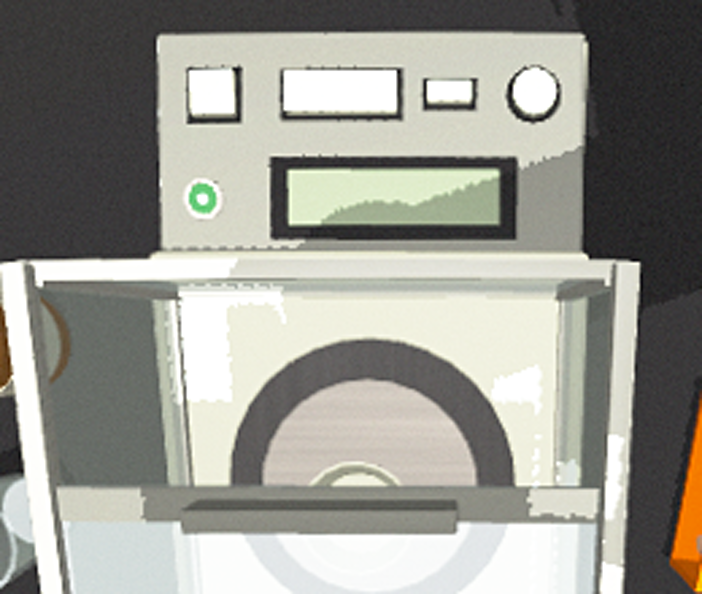

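```bash
cat >> h.py <<'E'
B=Ro.from_euler('z',14,degrees=True)
E
python3 - <<'E'
from h import *
C["wrist"]=optics.camera_info("wrist")
W=lambda u,v:((u+.5)/2.7-.5+150,(v+.5)/2.7-.5)
for k,p,z in [("lipbackL",(457,533),.239),("lipbackR",(183,533),.239),("lipfrontR",(190,512),.239),("lipfrontL",(456,511),.239),("print",(213,93),.057),("tare",(341,92),.057),("menu",(450,92),.057),("standby",(534,93),.057),("railFR",(3,265),.223),("railFL",(640,262),.223)]:
    X=onplane("wrist",W(*p),z);print(k,X, B.inv().apply(X))
print(B.inv().apply(telemetry.get_obs()["tool_pos"]))
for q in ([.4799,.008,.057],[.4648,.0702,.057],[.4419,.162,.057],[.5293,.2014,.2219],[.5787,.0091,.22],[.649,.129,.22]): print(B.inv().apply(q))
E
```

```text
lipbackL [0.6237 0.1709 0.239 ] [0.6465 0.015  0.239 ]
lipbackR [0.6455 0.085  0.239 ] [ 0.6469 -0.0737  0.239 ]
lipfrontR [0.638  0.0861 0.239 ] [ 0.6399 -0.0708  0.239 ]
lipfrontL [0.6167 0.1689 0.239 ] [0.6393 0.0146 0.239 ]
print [0.4804 0.01   0.057 ] [ 0.4686 -0.1066  0.057 ]
tare [0.465  0.0715 0.057 ] [ 0.4685 -0.0431  0.057 ]
menu [0.452  0.1236 0.057 ] [0.4684 0.0106 0.057 ]
standby [0.4421 0.1638 0.057 ] [0.4686 0.052  0.057 ]
railFR [0.5775 0.0091 0.223 ] [ 0.5625 -0.1308  0.223 ]
railFL [0.5275 0.2063 0.223 ] [0.5617 0.0726 0.223 ]
[0.6536 0.0146 0.3304]
[ 0.4676 -0.1083  0.057 ]
[ 0.468  -0.0443  0.057 ]
[0.468  0.0503 0.057 ]
[0.5623 0.0674 0.2219]
[ 0.5637 -0.1312  0.22  ]
[ 0.6609 -0.0318  0.22  ]
```

Emit:
servo_tool([
  [[-0.009,-0.022,0],[0,0,0.03],1],
  [[-0.009,-0.0225,0],[0,0,0],1],
  [[0,0,0.018],[0,0,0],1],
  [[0,0,0.018],[0,0,0],1],
  [[0,0,0.018],[0,0,0],1],
  [[0,0,0.018],[0,0,0],1],
  [[0,0,0.011],[0,0,0],1],
  [[0,0,0],[0,0,0],1],
  [[0,0,0],[0,0,0],1],
])

```text
clock: 4.92
tool_pos: [0.659, 0.1333, 0.2475]
orientation: [-180.0, -0.0, -166.1]
force: [0.4, 0.2, 0.3]
opening: 0.0002
```

Run:
```python
from h import *
o=telemetry.get_obs();print(o["clock"],B.inv().apply(o["tool_pos"]),o["orientation"],o["force"])
a=optics.snapshot("side")[100:250,150:400,::-1]
cv2.imwrite("pics/side2.png",cv2.resize(a,None,fx=3,fy=3,interpolation=cv2.INTER_CUBIC))
cv2.imwrite("pics/wrist2.png",optics.snapshot("wrist")[:,:,::-1])
```

```text
4.9167 [ 0.6716 -0.0301  0.2475] [-179.9678   -0.042  -166.0991] [0.3514 0.1569 0.3411]
```

View pics/side2.png

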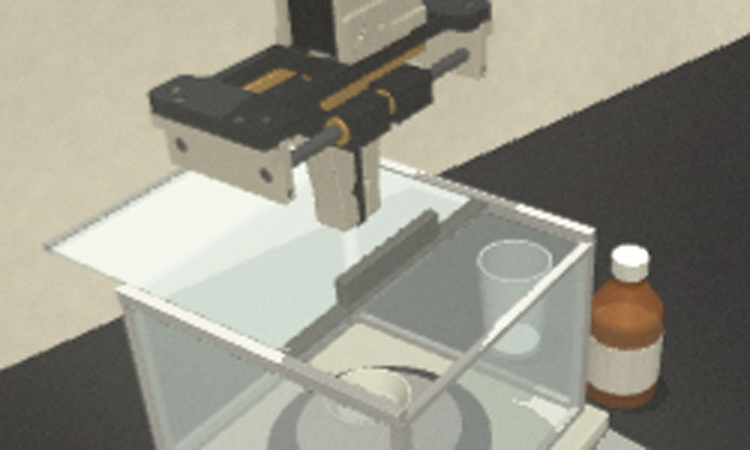

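View pics/wrist2.png

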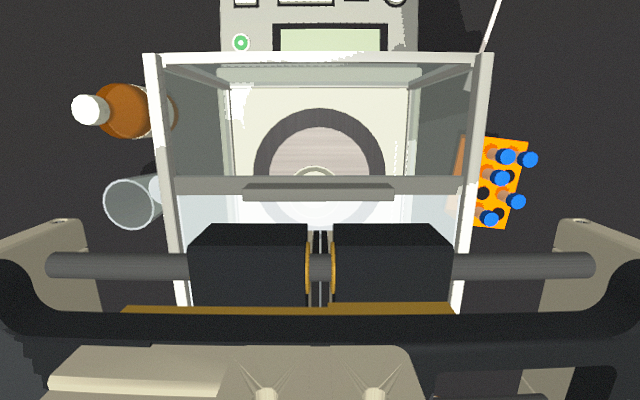

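Emit:
servo_tool([
  [[0,0,0.01],[0,0,0],1],
  [[0,0,0.0085],[0,0,0],1],
  [[0,0,0],[0,0,0],1],
  [[0.004,0,0],[0,0,0],1],
  [[0.004,0,0],[0,0,0],1],
  [[0.002,0,0],[0,0,0],1],
  [[0.002,0,0],[0,0,0],1],
  [[0.002,0,0],[0,0,0],1],
  [[0.002,0,0],[0,0,0],1],
  [[0.002,0,0],[0,0,0],1],
  [[0.002,0,0],[0,0,0],1],
])

```text
clock: 5.93
tool_pos: [0.6397, 0.1287, 0.2296]
orientation: [-180.0, 0.1, -166.1]
force: [1.8, 0.3, 1.7]
opening: 0.0006
```

Emit:
servo_tool([
  [[0.003,0,0],[0,0,0],1],
  [[0.003,0,0],[0,0,0],1],
  [[0.003,0,0],[0,0,0],1],
  [[0.003,0,0],[0,0,0],1],
  [[0.003,0,0],[0,0,0],1],
])

```text
clock: 6.35
tool_pos: [0.6247, 0.125, 0.2291]
orientation: [180.0, 0.0, -166.2]
force: [1.7, 0.5, 1.6]
opening: 0.0007
```

Run:
```python
from h import *
o=telemetry.get_obs();print(o["clock"],B.inv().apply(o["tool_pos"]),o["orientation"],B.inv().apply(o["force"]))
a=optics.snapshot("side")[100:250,150:400,::-1]
cv2.imwrite("pics/side3.png",cv2.resize(a,None,fx=3,fy=3,interpolation=cv2.INTER_CUBIC))
```

```text
6.35 [ 0.6363 -0.0299  0.2291] [ 179.9998    0.0072 -166.1524] [1.7198 0.0581 1.5565]
```

View pics/side3.png

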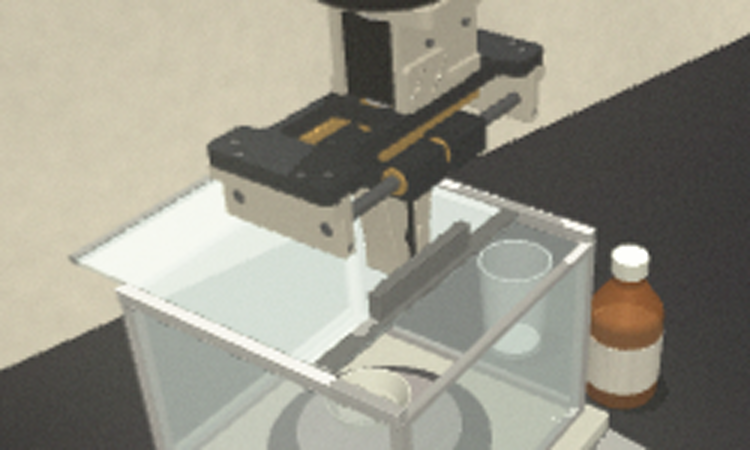

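Emit:
servo_tool([
  [[0.003,0,0],[0,0,0],1],
  [[0.003,0,0],[0,0,0],1],
  [[0.003,0,0],[0,0,0],1],
  [[0.003,0,0],[0,0,0],1],
  [[0.003,0,0],[0,0,0],1],
  [[0.003,0,0],[0,0,0],1],
  [[0.003,0,0],[0,0,0],1],
  [[0.003,0,0],[0,0,0],1],
  [[0.003,0,0],[0,0,0],1],
  [[0.003,0,0],[0,0,0],1],
  [[0.003,0,0],[0,0,0],1],
  [[0.003,0,0],[0,0,0],1],
  [[0.003,0,0],[0,0,0],1],
  [[0.003,0,0],[0,0,0],1],
  [[0.002,0,0],[0,0,0],1],
  [[0.002,0,0],[0,0,0],1],
])

```text
clock: 7.73
tool_pos: [0.58, 0.1139, 0.229]
orientation: [-180.0, -0.0, -166.2]
force: [1.9, -0.0, 0.1]
opening: 0.0003
```

Emit:
servo_tool([
  [[0.001,0,0],[0,0,0],1],
  [[0.001,0,0],[0,0,0],1],
  [[0.001,0,0],[0,0,0],1],
  [[0.001,0,0],[0,0,0],1],
])

```text
clock: 8.07
tool_pos: [0.5764, 0.113, 0.2291]
orientation: [-180.0, -0.0, -166.2]
force: [1.7, -0.6, -0.2]
opening: 0.0006
```

Run:
```python
from h import *
o=telemetry.get_obs();print(o["clock"],B.inv().apply(o["tool_pos"]),o["orientation"],B.inv().apply(o["force"]))
a=optics.snapshot("side")[100:250,150:400,::-1]
cv2.imwrite("pics/side4.png",cv2.resize(a,None,fx=3,fy=3,interpolation=cv2.INTER_CUBIC))
```

```text
8.0667 [ 0.5866 -0.0298  0.2291] [-179.9934   -0.0013 -166.1525] [ 1.5007 -1.0006 -0.2152]
```

View pics/side4.png

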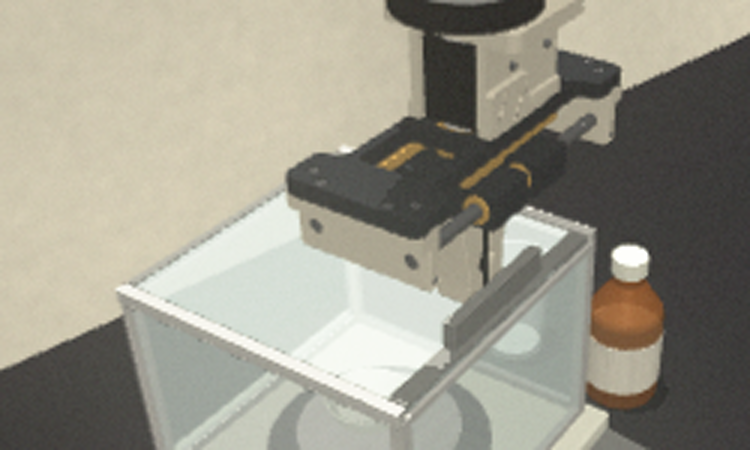

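Nearly there (a few mm to go); small steps now.

Emit:
servo_tool([
  [[0.001,0,0],[0,0,0],1],
  [[0.001,0,0],[0,0,0],1],
  [[0.001,0,0],[0,0,0],1],
  [[0.001,0,0],[0,0,0],1],
])

```text
clock: 8.45
tool_pos: [0.5752, 0.1129, 0.2292]
orientation: [180.0, 0.3, -166.1]
force: [15.9, -0.4, -10.0]
opening: 0.0008
```

Emit:
servo_tool([
  [[0.001,0,0],[0,0,0],1],
  [[0.001,0,0],[0,0,0],1],
])

```text
clock: 8.62
tool_pos: [0.5752, 0.1129, 0.2294]
orientation: [180.0, 0.5, -166.1]
force: [24.4, 0.1, -14.1]
opening: 0.0004
```

Emit:
servo_tool([
  [[-0.003,0,0],[0,0,0],1],
  [[-0.003,0,0],[0,0,0],1],
  [[-0.004,0,0],[0,0,0],1],
  [[-0.004,0,0],[0,0,0],1],
  [[0,0,0],[0,0,0],1],
  [[0,0,0],[0,0,0],1],
])

```text
clock: 9.12
tool_pos: [0.5841, 0.115, 0.2289]
orientation: [-180.0, -0.0, -166.2]
force: [0.1, -0.3, 0.4]
opening: 0.0005
```

Run:
```python
from h import *
o=telemetry.get_obs();print(o["clock"],B.inv().apply(o["tool_pos"]),o["orientation"],B.inv().apply(o["force"]))
a=optics.snapshot("side")[100:250,150:400,::-1]
cv2.imwrite("pics/side5.png",cv2.resize(a,None,fx=3,fy=3,interpolation=cv2.INTER_CUBIC))
```

```text
9.1167 [ 0.5945 -0.0297  0.2289] [-179.9986   -0.0375 -166.1566] [ 0.0356 -0.3351  0.3746]
```

View pics/side5.png

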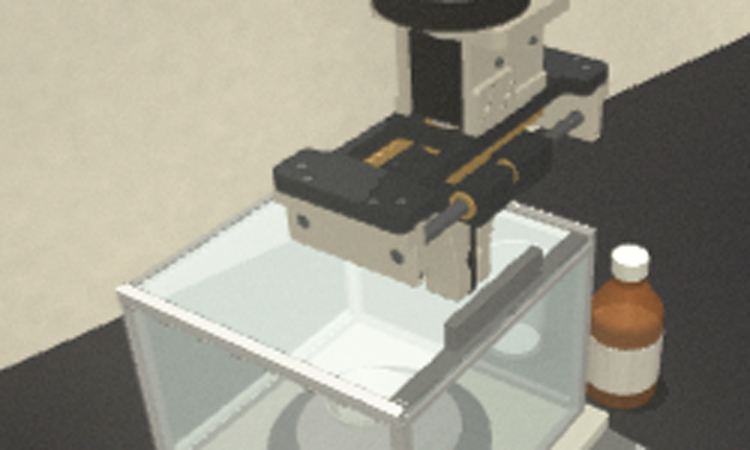

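Emit:
servo_tool([
  [[0,0,-0.01],[0,0,0],1],
  [[0,0,-0.025],[0,0,0],1],
  [[0,0,-0.025],[0,0,0],1],
  [[0,0,-0.02],[0,0,0],1],
  [[0.022,-0.013,0],[0,0,0.025],1],
  [[0.022,-0.013,0],[0,0,0],1],
  [[0.022,-0.013,0],[0,0,0],1],
  [[0.022,-0.013,0],[0,0,0],1],
  [[0.022,-0.013,0],[0,0,0],1],
  [[0.022,-0.013,0],[0,0,0],1],
  [[0,0,0],[0,-0.717,0],1],
  [[0,0,0],[0,-0.717,0],1],
  [[0,0,0],[0,0,0],1],
  [[0,0,0],[0,0,0],1],
])

```text
clock: 10.33
tool_pos: [0.4735, 0.0075, 0.3105]
orientation: [180.0, 8.7, -166.3]
force: [-0.1, -0.1, 0.2]
opening: 0.0001
```

Run:
```python
from h import *
o=telemetry.get_obs();print(o["clock"],B.inv().apply(o["tool_pos"]),o["orientation"],B.inv().apply(o["force"]))
R=Ro.from_euler('xyz',o["orientation"],degrees=True);print((B.inv()*R).as_matrix()[:,2])
n=np.array([-np.sin(np.radians(8.6)),0,np.cos(np.radians(8.6))])
for h in (.03,.01,0): 
    t=B.apply(np.array([.4683,-.1073,.0565])+h*n); print(R.inv().apply(t-o["tool_pos"]))
cv2.imwrite("pics/wrist6.png",optics.snapshot("wrist")[:,:,::-1])
cv2.imwrite("pics/side6.png",optics.snapshot("side")[:,:,::-1])
```

```text
10.3333 [ 0.4612 -0.1073  0.3105] [ 179.9794    8.7221 -166.285 ] [-0.1237 -0.1129  0.1975]
[ 0.1516 -0.0004 -0.9884]
[ 0.0314 -0.0001  0.2222]
[ 0.0315 -0.0001  0.2422]
[ 0.0315 -0.0001  0.2522]
```

View pics/wrist6.png

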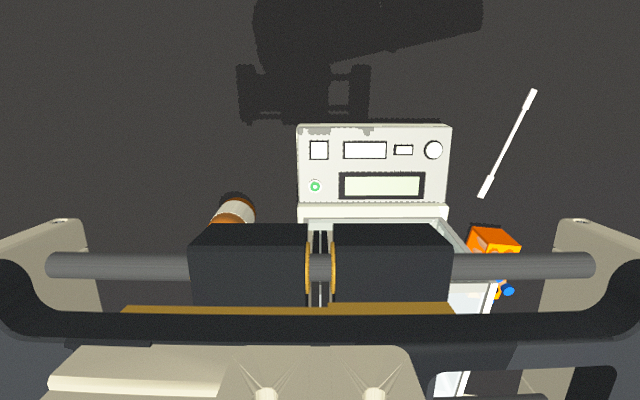

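View pics/side6.png

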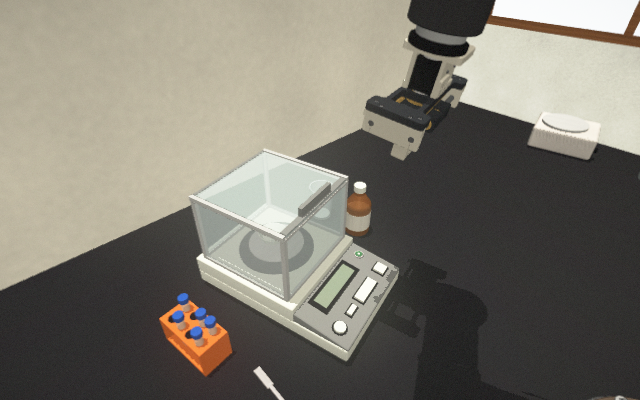

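Run:
```python
from h import *
print(B.inv().apply(onplane("scene",(344,260.5),.13)), B.inv().apply(onplane("side",(360,186),.13)))
```

```text
[ 0.5872 -0.2485  0.13  ] [ 0.5862 -0.2425  0.13  ]
```

Emit:
servo_tool([
  [[0.016,0,0],[0,0,-0.047],1],
  [[0.0155,0,0.01],[0,0,0],1],
  [[0,0,0.03],[0,0,0],1],
  [[0,0,0.03],[0,0,0],1],
  [[0,0,0.03],[0,0,0],1],
  [[0,0,0.03],[0,0,0],1],
  [[0,0,0.03],[0,0,0],1],
  [[0,0,0.03],[0,0,0],1],
  [[0,0,0.025],[0,0,0],1],
  [[0,0,0.013],[0,0,0],1],
  [[0,0,0.008],[0,0,0],1],
  [[0,0,0],[0,0,0],1],
  [[0,0,0],[0,0,0],1],
])

```text
clock: 11.52
tool_pos: [0.479, 0.009, 0.0709]
orientation: [-179.9, 8.5, -166.0]
force: [0.2, -0.3, -0.8]
opening: 0.0005
```

Run:
```python
from h import *
o=telemetry.get_obs();print(o["clock"],B.inv().apply(o["tool_pos"]),o["orientation"],B.inv().apply(o["force"]))
R=Ro.from_euler('xyz',o["orientation"],degrees=True)
print(R.inv().apply(B.apply(np.array([.4683,-.1073,.0565]))-o["tool_pos"]))
a=optics.snapshot("side")[180:380,270:470,::-1]
cv2.imwrite("pics/side7.png",cv2.resize(a,None,fx=3,fy=3,interpolation=cv2.INTER_CUBIC))
a=optics.snapshot("scene")[150:290,200:360,::-1]
cv2.imwrite("pics/scene7.png",cv2.resize(a,None,fx=4,fy=4,interpolation=cv2.INTER_CUBIC))
cv2.imwrite("pics/wrist7.png",optics.snapshot("wrist")[:,:,::-1])
```

```text
11.5167 [ 0.4669 -0.1072  0.0709] [-179.9269    8.5252 -166.0015] [ 0.076  -0.3252 -0.757 ]
[ 0.0007 -0.0001  0.0145]
```

View pics/side7.png

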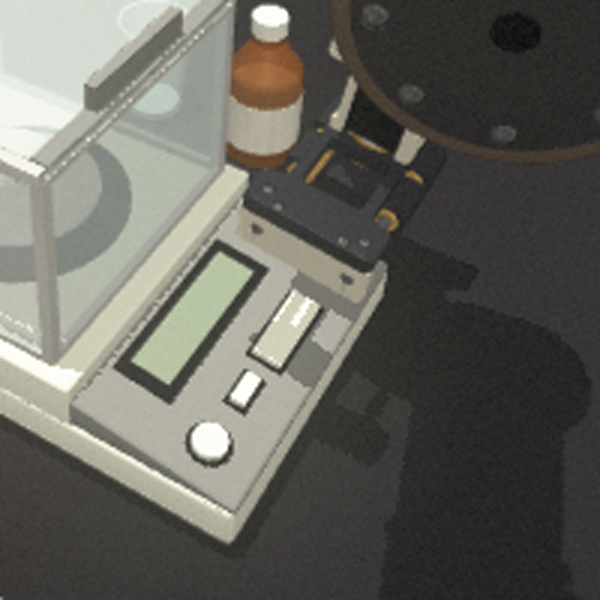

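View pics/scene7.png

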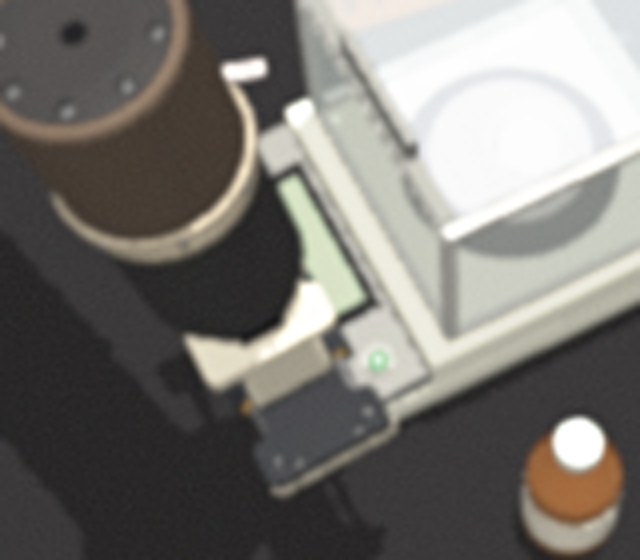

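View pics/wrist7.png

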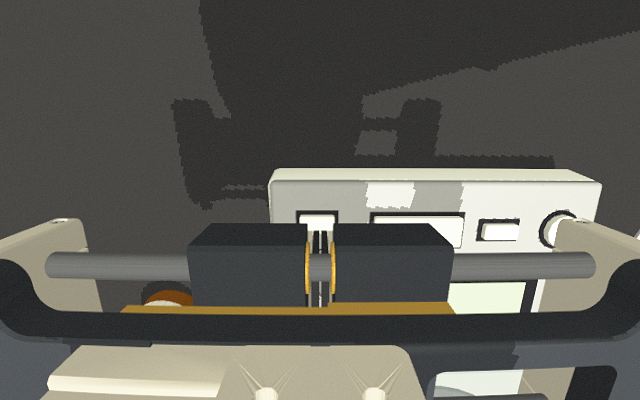

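Emit:
servo_tool([
  [[0.0007,0,0.005],[0,0,0],1],
  [[0,0,0.005],[0,0,0],1],
  [[0,0,0.001],[0,0,0],1],
  [[0,0,0],[0,0,0],1],
])

```text
clock: 12.0
tool_pos: [0.4792, 0.0089, 0.0597]
orientation: [-180.0, 8.6, -166.0]
force: [-0.1, 0.1, -0.1]
opening: 0.0007
```

Emit:
servo_tool([
  [[0,0,0.002],[0,0,0],1],
  [[0,0,0],[0,0,0],1],
])

```text
clock: 12.17
tool_pos: [0.4796, 0.0091, 0.0578]
orientation: [-180.0, 8.6, -166.0]
force: [0.3, 0.0, -0.9]
opening: 0.0006
```

Emit:
servo_tool([
  [[0,0,0.001],[0,0,0],1],
  [[0,0,0],[0,0,0],1],
])

```text
clock: 12.33
tool_pos: [0.4799, 0.0092, 0.057]
orientation: [-180.0, 8.6, -166.0]
force: [0.3, -0.2, 1.0]
opening: 0.0003
```

Emit:
servo_tool([
  [[0,0,0.001],[0,0,0],1],
  [[0,0,0],[0,0,0],1],
])

```text
clock: 12.5
tool_pos: [0.4801, 0.0092, 0.0561]
orientation: [-180.0, 8.6, -166.0]
force: [-0.7, -0.2, 2.0]
opening: 0.0005
```

Emit:
servo_tool([
  [[0,0,0.001],[0,0,0],1],
  [[0,0,0.001],[0,0,0],1],
  [[0,0,0.001],[0,0,0],1],
  [[0,0,0],[0,0,0],1],
])

```text
clock: 12.83
tool_pos: [0.4806, 0.0093, 0.0531]
orientation: [-180.0, 8.6, -166.0]
force: [-1.3, 0.3, 4.5]
opening: 0.0004
```

Emit:
servo_tool([
  [[0,0,0.0007],[0,0,0],1],
  [[0,0,0],[0,0,0],1],
])

```text
clock: 13.0
tool_pos: [0.4807, 0.0093, 0.0524]
orientation: [-180.0, 8.6, -166.0]
force: [-1.1, -0.2, 4.1]
opening: 0.0004
```

Emit:
servo_tool([
  [[0,0,0.0005],[0,0,0],1],
  [[0,0,0],[0,0,0],1],
])

```text
clock: 13.17
tool_pos: [0.4807, 0.0094, 0.0522]
orientation: [-180.0, 8.6, -166.0]
force: [-2.5, 1.3, 8.4]
opening: 0.0004
```

Emit:
servo_tool([
  [[0,0,-0.002],[0,0,0],1],
  [[0,0,-0.003],[0,0,0],1],
  [[0,0,-0.005],[0,0,0],1],
  [[0,0,-0.01],[0,0,0],1],
  [[0,0,-0.01],[0,0,0],1],
  [[0,0,-0.01],[0,0,0],1],
  [[0,0,0],[0,0,0],1],
  [[0,0,0],[0,0,0],1],
])

```text
clock: 13.83
tool_pos: [0.475, 0.0081, 0.0919]
orientation: [-180.0, 8.7, -166.0]
force: [-0.7, 0.7, 0.3]
opening: 0.0008
```

Run:
```python
from h import *
o=telemetry.get_obs();print(o["clock"],B.inv().apply(o["tool_pos"]),o["orientation"],B.inv().apply(o["force"]))
R=Ro.from_euler('xyz',o["orientation"],degrees=True)
print(R.inv().apply(B.apply(np.array([.4683,-.0436,.0570]))-o["tool_pos"]))
cv2.imwrite("pics/wrist8.png",optics.snapshot("wrist")[:,:,::-1])
```

```text
13.8333 [ 0.4628 -0.1071  0.0919] [-179.9841    8.6776 -166.0272] [-0.4608  0.8721  0.3339]
[-0.0001  0.0635  0.0353]
```

View pics/wrist8.png

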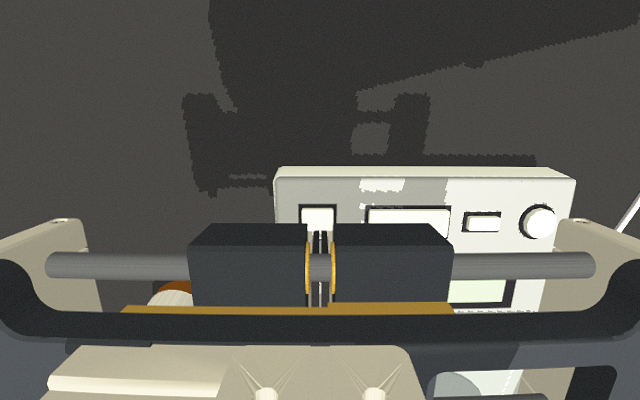

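Emit:
servo_tool([
  [[0,0.021,0],[0,0,0],1],
  [[0,0.021,0],[0,0,0],1],
  [[0,0.0215,0],[0,0,0],1],
  [[0,0,0.01],[0,0,0],1],
  [[0,0,0.01],[0,0,0],1],
  [[0,0,0.008],[0,0,0],1],
  [[0,0,0.005],[0,0,0],1],
  [[0,0,0],[0,0,0],1],
])

```text
clock: 14.55
tool_pos: [0.4637, 0.0701, 0.0574]
orientation: [-179.9, 8.5, -166.0]
force: [0.0, 0.0, 1.2]
opening: 0.0001
```

Run:
```python
from h import *
o=telemetry.get_obs();print(o["clock"],B.inv().apply(o["tool_pos"]),o["orientation"],B.inv().apply(o["force"]))
cv2.imwrite("pics/wrist9.png",optics.snapshot("wrist")[:,:,::-1])
```

```text
14.55 [ 0.4669 -0.0441  0.0574] [-179.907     8.4628 -166.0333] [0.0431 0.0077 1.1508]
```

View pics/wrist9.png

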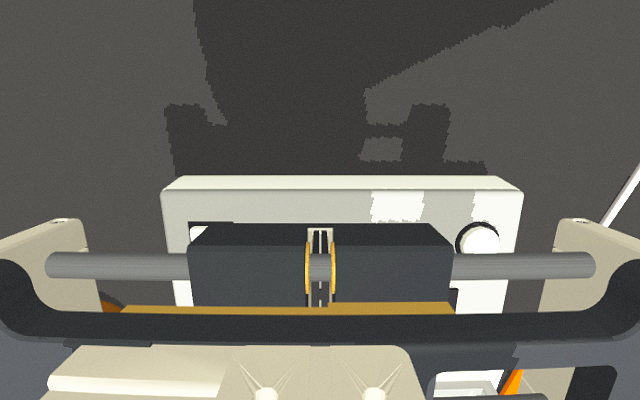

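Emit:
servo_tool([
  [[0,0,0.001],[0,0,0],1],
  [[0,0,0.001],[0,0,0],1],
  [[0,0,0],[0,0,0],1],
])

```text
clock: 14.85
tool_pos: [0.4648, 0.0707, 0.0571]
orientation: [-180.0, 8.6, -166.0]
force: [-0.2, -0.5, 1.2]
opening: 0.0003
```

Emit:
servo_tool([
  [[0,0,0.001],[0,0,0],1],
  [[0,0,0.001],[0,0,0],1],
  [[0,0,0],[0,0,0],1],
])

```text
clock: 15.1
tool_pos: [0.465, 0.0708, 0.055]
orientation: [-180.0, 8.6, -166.0]
force: [0.7, -2.4, 2.7]
opening: 0.0005
```

Emit:
servo_tool([
  [[0,0,0.001],[0,0,0],1],
  [[0,0,0.001],[0,0,0],1],
  [[0,0,0],[0,0,0],1],
])

```text
clock: 15.35
tool_pos: [0.4653, 0.0709, 0.0529]
orientation: [-180.0, 8.6, -166.0]
force: [1.0, -3.6, 4.1]
opening: 0.0004
```

Emit:
servo_tool([
  [[0,0,0.0007],[0,0,0],1],
  [[0,0,0],[0,0,0],1],
])

```text
clock: 15.52
tool_pos: [0.4654, 0.0709, 0.0522]
orientation: [-180.0, 8.6, -166.0]
force: [2.1, -2.7, 4.4]
opening: 0.0007
```

Emit:
servo_tool([
  [[0,0,0.0004],[0,0,0],1],
  [[0,0,0],[0,0,0],1],
])

```text
clock: 15.68
tool_pos: [0.4655, 0.071, 0.0521]
orientation: [-180.0, 8.6, -166.0]
force: [-1.9, -3.3, 9.2]
opening: 0.0003
```

Emit:
servo_tool([
  [[0,0,-0.002],[0,0,0],1],
  [[0,0,-0.003],[0,0,0],1],
  [[0,0,-0.005],[0,0,0],1],
  [[0,0,-0.01],[0,0,0],1],
  [[0,0,-0.02],[0,0,0],1],
  [[0,0,-0.03],[0,0,0],1],
  [[0,0,-0.03],[0,0,0],1],
  [[0,0,-0.03],[0,0,0],1],
  [[0,0,-0.03],[0,0,0],1],
  [[0,0,-0.03],[0,0,0],1],
  [[0,0,-0.03],[0,0,0],1],
  [[0,0,-0.03],[0,0,0],1],
  [[0,0,0],[0,0,0],1],
  [[0,0,0],[0,0,0],1],
  [[0,0,0],[0,0,0],1],
])

```text
clock: 16.93
tool_pos: [0.4283, 0.0622, 0.2985]
orientation: [180.0, 8.6, -166.0]
force: [-0.4, 0.5, 0.0]
opening: 0.0004
```

Run:
```python
from h import *
o=telemetry.get_obs();print(o["clock"],B.inv().apply(o["tool_pos"]),o["force"],o["qvel"])
cv2.imwrite("pics/wrist10.png",cv2.resize(optics.snapshot("wrist")[:240,200:520,::-1],None,fx=2.4,fy=2.4,interpolation=cv2.INTER_CUBIC))
cv2.imwrite("pics/side10.png",cv2.resize(optics.snapshot("side")[130:380,150:450,::-1],None,fx=2.4,fy=2.4,interpolation=cv2.INTER_CUBIC))
```

```text
16.9333 [ 0.4306 -0.0433  0.2985] [-0.3881  0.4669  0.0418] [-0.1273  1.1324 -0.974   0.0892  0.1589 -0.1208]
```

View pics/wrist10.png

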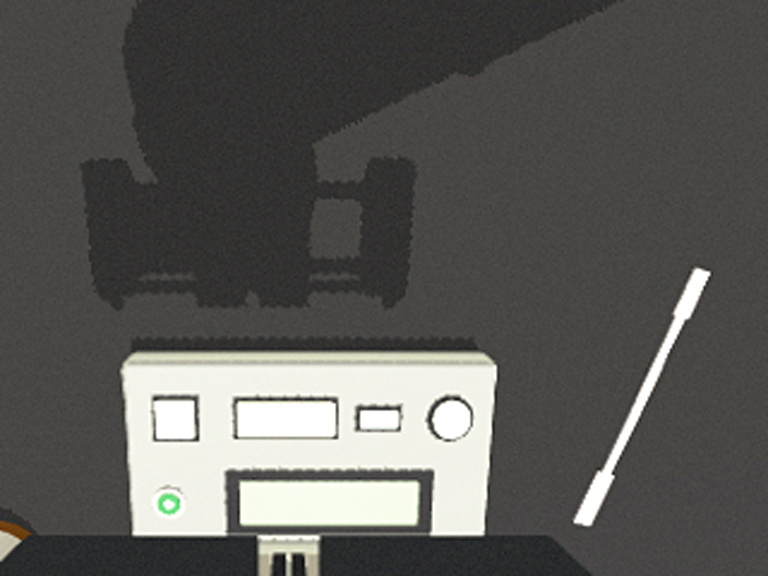

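View pics/side10.png

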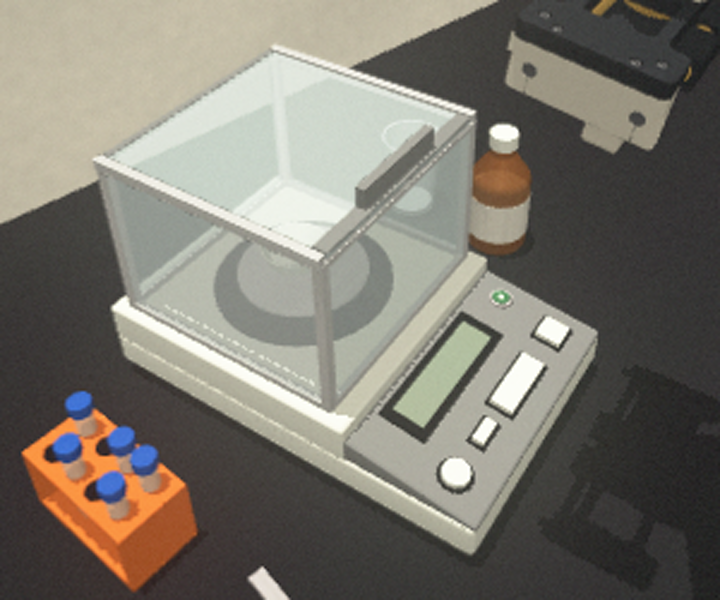

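Run:
```python
from h import *
for s,pts in ((2.6,((280,157),(367,95))),(2.4,((357,190),(433,127)))):
  for p in pts: print(B.inv().apply(onplane("side",((p[0]+.5)/s-.5+(155 if s==2.6 else 150),(p[1]+.5)/s-.5+(135 if s==2.6 else 130)),.239)))
a=cv2.imread("pics/side4.png");b=cv2.imread("pics/side5.png")
cv2.imwrite("pics/wrist11.png",optics.snapshot("scene")[95:275,220:420,::-1].repeat(3,0).repeat(3,1))
```

```text
[0.6418 0.0177 0.239 ]
[ 0.6383 -0.0731  0.239 ]
[0.5706 0.0164 0.239 ]
[ 0.5671 -0.0746  0.239 ]
```

View pics/wrist11.png

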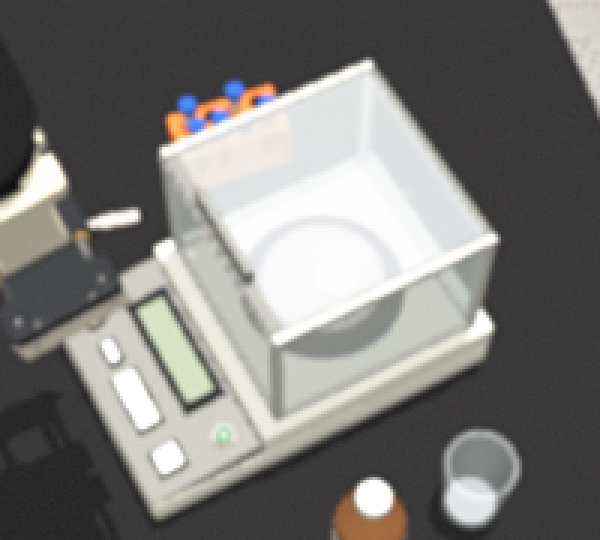

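```bash
python3 -c "
from plant import ctrl,telemetry
print(telemetry.get_obs()['force']);print(ctrl.close_job())"
```

```text
[-0.27385319 -0.27175702 -0.16668125]
the job is handed in; nothing more can be done
None
```

The lid is shut, the print key and then the tare key were tapped, and the job is handed in at about 17 s of the 45 s allowed.

- **Lid:** I pushed it about 71 mm with the closed fingertips behind the lip until it met its stop. It slid at about 1.7 N, but my last steps ran on against the stop, so the force there reached about 24 N forward with 14 N of vertical load before I backed off. That was firmer than "gently" at the end. The picture afterwards shows the lid closed, with the lip about 71 mm from where it started, which agrees with where the finger met the stop.
- **Print key:** it went about 5 mm down to its bottom, with a peak reading of about 8 N.
- **Tare key:** it went down the same way, with a peak reading of about 9 N. A sideways force of about 3 N also showed during this press, probably because the finger touched the key while still settling sideways.
- **Last checks:** both keys were back up in the pictures. No other key was pressed, and the bottle, beaker, rack and spatula looked in place. The dish, seen only through the glass, looked unmoved. The arm ended about 0.3 m above the bench, in front of the balance, with the force reading at zero within noise.

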